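Load the marker dispenser in order

ROBOT

A 7-joint arm with a two-finger parallel gripper is mounted at the origin on a cart in front of the work surface, level with it; the furniture and walls round the work are solid. World frame = base frame: x ahead of the robot, y to its left, z up, the work surface at z = 0. Lengths are in m, angles in rad, forces in N, time in s.
With the tool pointing down it reaches from about 0.4 to 0.925 m from the base axis. Payload 5.6 kg.
Tool frame: the origin (TCP) lies at the very end of the fingers, on their centre line; the grasp point (between the pads) lies 19 mm behind it; z points along the fingers, y is the line along which they close (so a half turn about z gives the same grasp; the last joint's range is limited). The gripper opens to 85 mm and grips with 20 to 120 N. Pads are 22 mm wide; open, the fingers measure 114 mm over their backs; the gripper's body (76 mm by 85 mm) begins 54 mm behind the grasp point. The pads swing forward as they close: fully open they stand 13 mm farther back than shut.
Start: joints at [-1.187, 0.468, -0.012, 1.603, 0.006, 1.071, -0.056], TCP at [0.269, 0.592, 0.231] pointing down, gripper open.
Joint ranges: [-2.53, 2.53], [-0.31, 2.02], [-1.57, 1.55], [0.28, 2.44], [-1.29, 4.43], [0.15, 1.84], [-2.92, 2.92]. Speed limits (rad/s): [2.57, 2.57, 3.14, 3.14, 3.14, 3.14, 3.14].

INTERFACE

Orientations are given as a unit quaternion [x, y, z, w].
In Python, from station import readout, optics, ticket gives the robot as it stands.
- The arm moves only by the tool move_arm, never from a script. Its argument "increments" is a list of rows, each an object of numbers: "x", "y", "z": the shift along the tool's x, y, z in m; "roll": the turn about the tool's z in degrees; "gripper": the opening, from -1 (shut) to 1 (fully open), so that 0 is half open. In form: [{"x": .., "y": .., "z": .., "roll": .., "gripper": ..}, ...]. A call has 1 to 10 rows; each row is the pose to reach, as a shift and turn from the pose commanded when the call began, along the tool's axes at that moment; what a row does not reach only later rows make up. A row lasts 1/10 s, in which the tool goes at most 50 mm and 8.59 degrees, less where a joint would pass 70% of its speed; a pose out of reach is approached as far as the arm can. A call with a gripper value outside its range is refused whole. The fingers move at their own pace and stop on an object; "grip_force" is the grip in N (left out, the last holds). Time passes only in rows, so rows that repeat a pose let the fingers close. It gives the time, the measured TCP pose, the force, the opening and the grip force at its end, in the units of the state.
- readout.read_state(): the state, without advancing time (a new reading comes with each control period).
- optics.capture(name): name is "scene" or "top" or "wrist"; returns a dict with "image" (384x512x3 uint8, blue, green, red), "K" (3x3 intrinsics, pixels), "T" (4x4, takes a point from camera to world coordinates). Camera axes: x right, y down, z forward; pixel columns grow to the right and rows downward; lengths in m; the calibration is good to about 2 mm. A picture is of the moment at which its call begins. There is no depth.
- ticket.finish_job(): hands the job in; it is judged then, once.
The state is a dict: "time_s": time; "joint_pos": joint angles; "joint_vel": joint speeds; "tau": joint torques, N m; "position": TCP position; "tool_rot": TCP orientation; "force": force on the tool from outside, world axes, zero at the start; "wrist_torque": the same for the moment, N m; "width": finger opening in m; "gripper_force": force on a finger pad.
Only numpy, scipy, OpenCV 4.12 (cv2) and the standard library are available. Lean on these libraries where they do the work, as an engineer would, in place of code of your own. Each camera call takes 0.05 s, during which the arm holds its last target. There are 200 camera calls.

TASK

Load the marker dispenser so that the red marker will come out first and the blue one next: lower the red marker lengthwise into the slot from above so that it lies flat at the bottom, then the blue marker flat on top of it, and let go of both. Leave the black marker and the red box cutter where they lie.

Things in the scene. Friction and masses are not known exactly. Their poses are not given: they have to be found in the camera images.
- magazine: Marker dispenser fixed to the bench: two upright aluminium C-channels with orange-rimmed funnel mouths on a dark base 80 x 180 x 8 mm; 100 mm high. Markers lie flat in it across both channels, one on another, either way round. Origin: centre of its underside on the bench; z up, y along the slot and the loaded markers, x across it, front at -x. The slot is centred on the origin.
- slot_mouth (a point): Centre of the funnel mouth, 100 mm above the bench, axes as the dispenser. The mouth is 53 mm wide (x) by 180 mm long (y); it narrows evenly to the slot, 25 x 152 mm, at 72 mm above the bench. A marker let go level in the funnel slides down by its own weight.
- slot_floor (a point): Centre of the slot's bottom, 18 mm above the bench, axes as the dispenser. The first marker rests here on saddles, the second on top of it (underside 37 mm above the bench). The channels stand only at y = 38 to 76 mm and -38 to -76 mm; the 76 mm between is open at top, front and back, so fingers that hold a marker by its middle can go down there.
- marker_red: Felt marker with white barrel and red cap, about 138 mm long, 19 mm wide and 19 mm high (the pocket clip on top adds 2 mm), 20 g. Origin at the centre of its underside; z up, y along its length, x across it (the 19 mm to grip). It starts lying on the bench.
- marker_blue: Felt marker with white barrel and blue cap, about 138 mm long, 19 mm wide and 19 mm high (the pocket clip on top adds 2 mm), 20 g. Origin at the centre of its underside; z up, y along its length, x across it (the 19 mm to grip). It starts lying on the bench.
- marker_black: All-black marker of the same shape and size (138 x 19 x 19 mm), lying beside the other two; a bystander. Origin at the centre of its underside, y along its length.
- cutter_red: Red box cutter (27 x 177 x 21 mm) lying in front of the dispenser; a bystander. Origin at the centre of its underside, y along its length.

How it is judged:
On the way:
1. the red marker lies released at the bottom of the dispenser's slot (x of marker_red in the frame of magazine between -0.012 and 0.012 m and y of marker_red in the frame of magazine between -0.015 and 0.015 m and z of marker_red in the frame of magazine between 0.01 and 0.027 m and angle between the y axis of marker_red and the y axis of magazine, either way round below 0.17 rad and linear speed of marker_red below 0.02 m/s and contact force between marker_red and the fingers below 0.1 N), for 0.2 s.
At the end, for the whole second after the job is handed in: The red marker lies at rest at the bottom of the slot (underside 10 to 27 mm above the bench) and the blue one at rest on top of it (underside 30 to 46 mm); each within 12 mm of the slot's middle across it and 15 mm along it, its length within 0.17 rad (10 degrees) of the slot's, and released (all of step 1 and x of marker_blue in the frame of magazine between -0.012 and 0.012 m and y of marker_blue in the frame of magazine between -0.015 and 0.015 m and z of marker_blue in the frame of magazine between 0.03 and 0.046 m and angle between the y axis of marker_blue and the y axis of magazine, either way round below 0.17 rad and linear speed of marker_blue below 0.02 m/s and contact force between marker_blue and the fingers below 0.1 N); the robot touches nothing.
It fails at once if the black marker is moved by more than 30 mm (distance of marker_black from where it was at the start of the episode above 0.03 m).
It fails at once if the red box cutter is moved by more than 30 mm (distance of cutter_red from where it was at the start of the episode above 0.03 m).
It also fails if it takes over 58 s, if anything falls off the work surface, if the arm or the gripper's body presses on something with over 40 N, if the wrist force passes 120 N, or if a joint passes its speed limit or range.

## Working session

There is one attempt and no reset: what is moved stays moved. The work goes in short steps, Python scripts to look and compute and a tool call to move; the robot and the scene stay as the last step left them, time stands still between calls to the robot, and variables do not carry over. Pictures are saved under pics/ and viewed, at most 10 in all, crops included, and the job is handed in when it is done.

Besides the shell and the picture viewer there is one more tool, called after "Request:" as name(argument=value, ...) on one line, values as JSON. move_arm: Moves the arm, as the interface text tells. Its arguments: {"type":"object","properties":{"increments":{"type":"array"},"grip_force":{"type":"number"}},"required":["increments"]}

```bash
mkdir -p pics
python3 - <<'E'
from station import readout, optics
import cv2, numpy as np
s=readout.read_state(); print(s['position'],s['tool_rot'],s['width'],s['time_s'])
ims=[]
for n in ("scene","top","wrist"):
    c=optics.capture(n); cv2.imwrite(f'pics/{n}0.png',c['image']); np.savez(f'pics/{n}0.npz',K=c['K'],T=c['T']); print(n,c['K'].round(1).tolist(),c['T'].round(3).tolist())
E
```

```text
[0.26890091 0.59115422 0.23032121] [ 2.11821405e-01  9.77307983e-01 -8.83543448e-04 -1.34437041e-04] 0.08550724177106475 0.0
scene [[424.6, 0.0, 258.5], [0.0, 424.6, 202.4], [0.0, 0.0, 1.0]] [[0.894, -0.317, 0.316, 0.223], [-0.448, -0.652, 0.612, -0.397], [0.012, -0.689, -0.725, 0.776], [0.0, 0.0, 0.0, 1.0]]
top [[496.3, 0.0, 250.8], [0.0, 496.3, 186.7], [0.0, 0.0, 1.0]] [[-0.008, -0.999, 0.034, 0.46], [-1.0, 0.009, 0.029, 0.167], [-0.029, -0.034, -0.999, 1.265], [0.0, 0.0, 0.0, 1.0]]
wrist [[304.8, 0.0, 253.7], [0.0, 304.8, 189.2], [0.0, 0.0, 1.0]] [[0.413, 0.869, 0.274, 0.199], [0.911, -0.393, -0.126, 0.624], [-0.002, 0.301, -0.954, 0.373], [0.0, 0.0, 0.0, 1.0]]
```

View pics/top0.png

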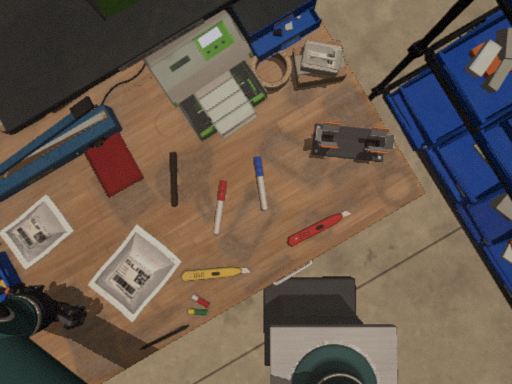

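View pics/scene0.png

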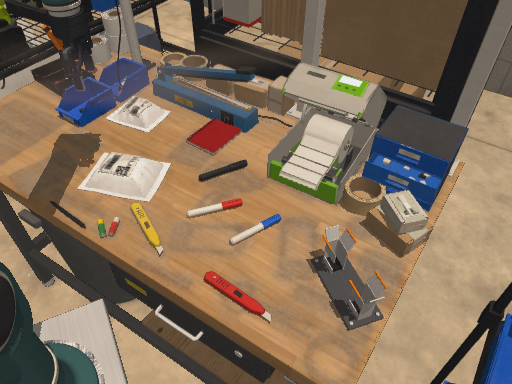

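The top view shows red marker (222,182)-(216,233), blue (257,157)-(265,209), black at x≈174, the dispenser (313,140)-(393,148) and the cutter (290,240)-(350,212). The scene view shows red (189,214)-(242,203), blue (231,242)-(281,218) and the dispenser around (345,275). Next I'll segment the markers and zoom in on the dispenser.

```bash
cat > h.py <<'E'
import numpy as np, cv2
def load(n): 
    d=np.load(f'pics/{n}.npz'); return d['K'],d['T']
def ray(KT,p):
    K,T=KT; d=T[:3,:3]@np.linalg.solve(K,[p[0],p[1],1.]); return T[:3,3],d/np.linalg.norm(d)
def plane(KT,p,z):
    o,d=ray(KT,p); return o+d*(z-o[2])/d[2]
def tri(obs):
    A=np.zeros((3,3));b=np.zeros(3);R=[ray(*x) for x in obs]
    for o,d in R: P=np.eye(3)-np.outer(d,d);A+=P;b+=P@o
    X=np.linalg.solve(A,b)
    return X,[np.linalg.norm(np.cross(X-o,d)) for o,d in R]
def proj(KT,X):
    K,T=KT; c=K@(T[:3,:3].T@(np.asarray(X)-T[:3,3])); return c[:2]/c[2]
def seg(im,col,box):
    h=cv2.cvtColor(im,cv2.COLOR_BGR2HSV).astype(int);H,S,V=h[...,0],h[...,1],h[...,2]
    cap={'red':((H<6)|(H>172))&(S>140)&(V>90),'blue':(abs(H-113)<14)&(S>120)&(V>70)}[col]
    w=(S<60)&(V>150)
    m=np.zeros(H.shape,bool);x0,y0,x1,y1=box;m[y0:y1,x0:x1]=1
    def big(k):
        n,l,st,c=cv2.connectedComponentsWithStats((k&m).astype(np.uint8));i=1+np.argmax(st[1:,4]);return l==i
    c,b=big(cap),big(w)
    f=lambda k:np.argwhere(k)[:,::-1].astype(np.float32)
    u=f(c|b); r=cv2.minAreaRect(u); return r,f(c).mean(0),f(b).mean(0)
E
python3 - <<'E'
from h import *
B={'red':{'top0':(205,170,240,245),'scene0':(180,192,250,225)},'blue':{'top0':(245,145,280,220),'scene0':(222,205,290,252)}}
for c in B:
    r={}
    for n,b in B[c].items():
        r[n]=seg(cv2.imread(f'pics/{n}.png'),c,b); print(c,n,np.round(r[n][0][0],1),np.round(r[n][0][1],1),r[n][1].round(1),r[n][2].round(1))
    for i,nm in ((1,'cap'),(2,'barrel')):
        X,e=tri([(load(n),r[n][i]) for n in r]); print(nm,X.round(4),np.round(e,4))
    X,e=tri([(load(n),r[n][0][0]) for n in r]); print('centre',X.round(4),np.round(e,4), plane(load('top0'),r['top0'][0][0],.012).round(4))
    a,b=[plane(load('top0'),r['top0'][i],.012) for i in(1,2)];d=a-b;print('yaw cap dir deg',np.degrees(np.arctan2(d[1],d[0])))
t=cv2.imread('pics/top0.png')[115:165,305:405];s=cv2.imread('pics/scene0.png')[215:335,300:390]
o=np.zeros((600,800,3),np.uint8);z=lambda i,k:cv2.resize(i,None,fx=k,fy=k,interpolation=cv2.INTER_CUBIC)
o[:200,:400]=z(t,4);o[:600,350+0:800][:,:]=0;o[:200,:400]=z(t,4);o[:480,420:780]=z(s,4);cv2.imwrite('pics/disp.png',o)
E
```

```text
red top0 [218.9 206.8] [ 6.7 52.9] [221.5 190. ] [218.2 216.7]
red scene0 [214.1 207.3] [ 7.3 55.8] [231.4 203.4] [204.4 209.3]
cap [0.4959 0.2777 0.0087] [0.0001 0.0001]
barrel [0.4282 0.2867 0.0106] [0.0003 0.0003]
centre [0.4529 0.2851 0.0077] [0.0005 0.0005] [0.4534 0.2845 0.012 ]
yaw cap dir deg -7.640889803589297
blue top0 [260.7 183. ] [52.8  5.4] [258.2 165.9] [262.3 191.9]
blue scene0 [255.2 228.4] [ 7.2 54.6] [271.  220.5] [246.6 232.9]
cap [0.5568 0.1837 0.0102] [0.0008 0.0008]
barrel [0.4894 0.1746 0.0097] [0.0008 0.0008]
centre [0.5128 0.1781 0.0098] [0. 0.] [0.5127 0.1781 0.012 ]
yaw cap dir deg 8.42518344109736
```

View pics/disp.png

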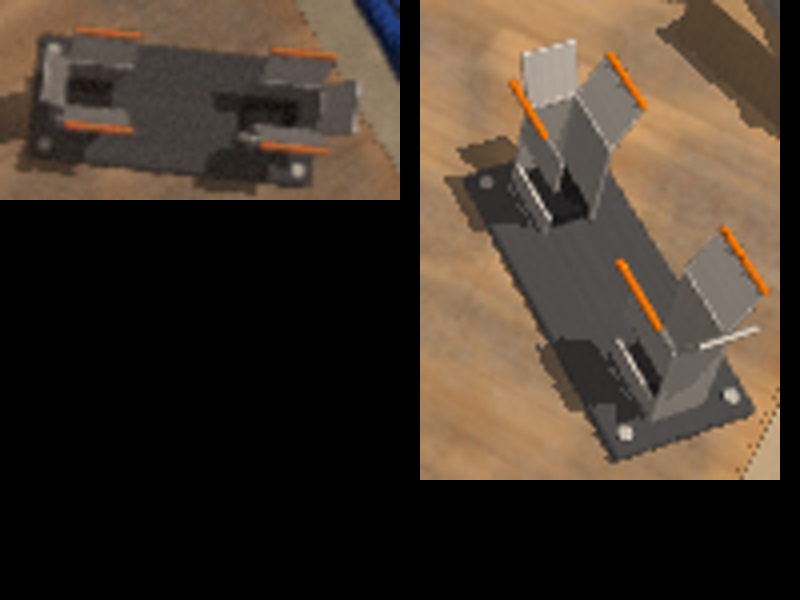

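The crop shows four orange rim strips: in the top crop at about (109,34), (99,127), (303,54) and (292,148), and all four are visible in the scene crop too. I'll triangulate their centroids.

Run:
```python
from h import *
from scipy.spatial.transform import Rotation as R
from station import readout
P={}
for n,b in (('top0',(305,115,405,165)),('scene0',(300,215,395,335))):
    h=cv2.cvtColor(cv2.imread(f'pics/{n}.png'),cv2.COLOR_BGR2HSV)
    x0,y0,x1,y1=b;m=np.zeros(h.shape[:2],np.uint8);m[y0:y1,x0:x1]=cv2.inRange(h,(5,190,150),(14,255,255))[y0:y1,x0:x1]
    k,l,st,c=cv2.connectedComponentsWithStats(m,connectivity=8)
    P[n]=[(c[i],st[i,4]) for i in range(1,k) if st[i,4]>4]; print(n,[(p.round(1).tolist(),int(a)) for p,a in P[n]])
T,S=load('top0'),load('scene0'); pts=[]
for p,_ in P['top0']:
    q=min((tri([(T,p),(S,q)]) for q,_ in P['scene0']),key=lambda r:abs(r[0][2]-.1)+r[1][0]*3)
    print(q[0].round(4),np.round(q[1],4)); pts.append(q[0])
print('mean',np.mean(pts,0).round(4))
s=readout.read_state();print(R.from_quat(s['tool_rot']).as_matrix().round(3))
```

```text
top0 []
scene0 [([351.2, 235.0], 13), ([326.3, 241.7], 17), ([378.0, 276.0], 5), ([353.7, 287.5], 20), ([383.3, 283.9], 11)]
mean nan
[[-0.91   0.414 -0.   ]
 [ 0.414  0.91  -0.001]
 [-0.    -0.001 -1.   ]]
  return _methods._mean(a, axis=axis, dtype=dtype,
  ret = ret.dtype.type(ret / rcount)
```

Run:
```python
from h import *
t={'A':((75,31),(144,37)),'B':((65,125),(132,130)),'C':((270,50),(336,57)),'D':((260,145),(328,151))}
s={'A':((610,55),(645,107)),'B':((513,82),(547,137)),'C':((724,229),(767,292)),'D':((620,263),(661,329))}
T,S=load('top0'),load('scene0'); g=lambda p,o:np.array(p)/4-.4+o
c={}
for k in t:
    X=[tri([(T,g(t[k][i],(305,115))),(S,g(np.subtract(s[k][i],(420,0)),(300,215)))]) for i in(0,1)]
    c[k]=(X[0][0]+X[1][0])/2; print(k,*[x[0].round(4) for x in X],[round(x[1][0],4) for x in X])
m=sum(c.values())/4; d=c['A']+c['B']-c['C']-c['D']; w=c['A']+c['C']-c['B']-c['D']
print(m.round(4),np.linalg.norm(d)/2,np.linalg.norm(w)/2,np.degrees(np.arctan2(d[1],d[0])),np.degrees(np.arctan2(w[1],w[0])))
```

```text
A [0.6513 0.0281 0.098 ] [ 0.6458 -0.0111  0.1021] [np.float64(0.0009), np.float64(0.0001)]
B [0.5958 0.0348 0.0983] [ 0.5916 -0.0038  0.0998] [np.float64(0.0008), np.float64(0.0002)]
C [ 0.6385 -0.0858  0.097 ] [ 0.6337 -0.1238  0.099 ] [np.float64(0.0007), np.float64(0.0007)]
D [ 0.5828 -0.0792  0.0963] [ 0.5783 -0.118   0.0985] [np.float64(0.0008), np.float64(0.0004)]
[ 0.6147 -0.0448  0.0986] 0.11447023260681492 0.05559064734343209 83.58831025044083 -6.806306434658394
```

The dispenser is at (0.615,-0.045), with the slot at yaw 83.5°. The rims come out at 98.6 mm and the spans at 114 and 55 mm, which fits the given sizes. Both marker centres sit about 10 mm high, as expected. Moving to a point above the red marker.

Request:
move_arm(increments=[{"x":-0.294,"y":-0.203,"z":0.05,"roll":-17,"gripper":0.2},{"x":-0.294,"y":-0.203,"z":0.05,"roll":-17,"gripper":0.2},{"x":-0.294,"y":-0.203,"z":0.05,"roll":-17,"gripper":0.2},{"x":-0.294,"y":-0.203,"z":0.05,"roll":-17,"gripper":0.2},{"x":-0.294,"y":-0.203,"z":0.05,"roll":-17,"gripper":0.2},{"x":-0.294,"y":-0.203,"z":0.05,"roll":-17,"gripper":0.2},{"x":-0.294,"y":-0.203,"z":0.05,"roll":-17,"gripper":0.2},{"x":-0.294,"y":-0.203,"z":0.05,"roll":-17,"gripper":0.2},{"x":-0.294,"y":-0.203,"z":0.05,"roll":-17,"gripper":0.2},{"x":-0.294,"y":-0.203,"z":0.05,"roll":-17,"gripper":0.2}], grip_force=30)

```text
time_s: 1.15
position: [0.452, 0.2865, 0.1813]
tool_rot: [0.064, 0.998, 0.0, -0.0]
force: [-0.4, 0.4, -0.3]
width: 0.0512
gripper_force: 0.0
```

```bash
cat >> h.py <<'E'
def snap(name,cam='wrist'):
    from station import readout, optics
    from scipy.spatial.transform import Rotation as R
    c=optics.capture(cam);cv2.imwrite(f'pics/{name}.png',c['image']);np.savez(f'pics/{name}.npz',K=c['K'],T=c['T'])
    s=readout.read_state();M=R.from_quat(s['tool_rot']).as_matrix()
    print('t',round(s['time_s'],2),'tcp',s['position'].round(4) if hasattr(s['position'],'round') else s['position'],'yawx',np.degrees(np.arctan2(M[1,0],M[0,0])).round(2),'tilt',M[2].round(3),'w',round(s['width'],4),'F',np.round(s['force'],1))
    return c['image'],s,M
E
python3 -c "
from h import *
snap('w1')"
```

```text
t 1.2 tcp [0.4517 0.2872 0.1814] yawx 172.71 tilt [ 0.     0.001 -1.   ] w 0.051 F [-1.1 -0.  -0.2]
```

View pics/w1.png

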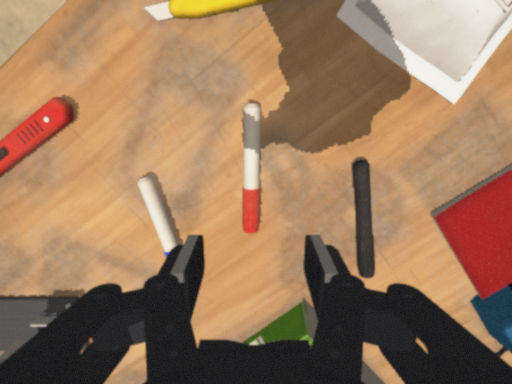

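The red marker runs (252,102)-(250,232) in the wrist view, centred between the fingers, and nothing is in the way. I'll check its position from here.

Run:
```python
from h import *
W=load('w1')
a,b=plane(W,(252,102),.01),plane(W,(250.3,232),.01);print(a.round(4),b.round(4),((a+b)/2).round(4),np.linalg.norm(a-b),np.degrees(np.arctan2(*(b-a)[1::-1])))
print(tri([(W,(250,211)),(load('top0'),(221.5,190.))]))
c=((a+b)/2);t=np.array([.4517,.2872]);y=np.radians(172.71);d=(c[:2]-t)
print('tool dx,dy',d@[np.cos(y),np.sin(y)],d@[np.sin(y),-np.cos(y)])
```

```text
[0.3839 0.2943 0.01  ] [0.5238 0.2741 0.01  ] [0.4538 0.2842 0.01  ] 0.1412936685513942 -8.195968643194995
(array([0.49581281, 0.27732561, 0.0166206 ]), [np.float64(0.00022870812517258998), np.float64(0.00022870812517253783)])
tool dx,dy -0.0025100323348834544 -0.0027148184083345484
```

Request:
move_arm(increments=[{"x":-0.002,"y":-0.002,"z":0.05,"roll":0.8,"gripper":0.2},{"x":-0.002,"y":-0.002,"z":0.1,"roll":0.8,"gripper":0.2},{"x":-0.002,"y":-0.002,"z":0.14,"roll":0.8,"gripper":0.2},{"x":-0.002,"y":-0.002,"z":0.165,"roll":0.8,"gripper":0.2},{"x":-0.002,"y":-0.002,"z":0.175,"roll":0.8,"gripper":0.2},{"x":-0.002,"y":-0.002,"z":0.176,"roll":0.8,"gripper":-1},{"x":-0.002,"y":-0.002,"z":0.176,"roll":0.8,"gripper":-1},{"x":-0.002,"y":-0.002,"z":0.176,"roll":0.8,"gripper":-1},{"x":-0.002,"y":-0.002,"z":0.176,"roll":0.8,"gripper":-1},{"x":-0.002,"y":-0.002,"z":0.176,"roll":0.8,"gripper":-1}])

```text
time_s: 2.2
position: [0.4553, 0.2836, 0.0067]
tool_rot: [0.072, 0.997, 0.001, 0.001]
force: [-0.3, -0.4, 6.8]
width: 0.0176
gripper_force: 33.1
```

Request:
move_arm(increments=[{"z":-0.05,"gripper":-1},{"z":-0.1,"gripper":-1},{"z":-0.15,"gripper":-1},{"x":-0.03,"y":-0.04,"z":-0.19,"roll":8,"gripper":-1},{"x":-0.06,"y":-0.08,"z":-0.19,"roll":16,"gripper":-1},{"x":-0.09,"y":-0.12,"z":-0.19,"roll":24,"gripper":-1},{"x":-0.115,"y":-0.16,"z":-0.19,"roll":32,"gripper":-1},{"x":-0.14,"y":-0.2,"z":-0.19,"roll":40,"gripper":-1},{"x":-0.165,"y":-0.24,"z":-0.19,"roll":48,"gripper":-1},{"x":-0.19,"y":-0.28,"z":-0.19,"roll":56,"gripper":-1}])

```text
schema error: expected keys x, y, z, roll, gripper
```

```bash
cat >> h.py <<'E'
def plan(s,M,xy,z,yaw):
    d=M.T@(np.array([xy[0],xy[1],z])-s['position']); y=np.degrees(np.arctan2(M[1,0],M[0,0]))
    print('move',d.round(4),'roll',round(((y-yaw+90)%180)-90,2))
E
python3 -c "
from h import *
i,s,M=snap('w2'); plan(s,M,(.6147,-.0448),.195,83.5)"
```

```text
t 2.25 tcp [0.4552 0.2836 0.0067] yawx 171.74 tilt [-0.002  0.002 -1.   ] w 0.0176 F [-1.3 -0.3  6.5]
move [-0.2053 -0.3018 -0.1885] roll 88.24
```

Request:
move_arm(increments=[{"x":0,"y":0,"z":-0.05,"roll":0,"gripper":-1},{"x":0,"y":0,"z":-0.1,"roll":0,"gripper":-1},{"x":0,"y":0,"z":-0.15,"roll":0,"gripper":-1},{"x":-0.03,"y":-0.04,"z":-0.19,"roll":8,"gripper":-1},{"x":-0.06,"y":-0.08,"z":-0.19,"roll":16,"gripper":-1},{"x":-0.09,"y":-0.12,"z":-0.19,"roll":24,"gripper":-1},{"x":-0.115,"y":-0.16,"z":-0.19,"roll":32,"gripper":-1},{"x":-0.14,"y":-0.2,"z":-0.19,"roll":40,"gripper":-1},{"x":-0.165,"y":-0.24,"z":-0.19,"roll":48,"gripper":-1},{"x":-0.19,"y":-0.28,"z":-0.19,"roll":56,"gripper":-1}])

```text
time_s: 3.25
position: [0.6026, -0.0233, 0.1959]
tool_rot: [0.534, 0.845, 0.0, 0.0]
force: [0.7, 0.2, -0.3]
width: 0.0175
gripper_force: 32.3
```

```bash
python3 -c "
from h import *
i,s,M=snap('w2'); plan(s,M,(.6147,-.0448),.195,83.5)"
```

```text
t 3.3 tcp [ 0.6052 -0.0341  0.1965] yawx 114.5 tilt [-0.008  0.001 -1.   ] w 0.0175 F [ 2.5 -7.6  1.2]
move [-0.0137  0.0042  0.0016] roll 31.0
```

Request:
move_arm(increments=[{"x":-0.025,"y":0.0,"z":0.0,"roll":8,"gripper":-1},{"x":-0.025,"y":0.0,"z":0.0,"roll":16,"gripper":-1},{"x":-0.025,"y":0.0,"z":0.0,"roll":24,"gripper":-1},{"x":-0.025,"y":0.0,"z":0.0,"roll":32,"gripper":-1},{"x":-0.025,"y":0.0,"z":0.0,"roll":32,"gripper":-1},{"x":-0.025,"y":0.0,"z":0.0,"roll":32,"gripper":-1},{"x":-0.025,"y":0.0,"z":0.0,"roll":32,"gripper":-1}])

```text
time_s: 4.0
position: [0.6129, -0.0437, 0.1954]
tool_rot: [0.744, 0.668, 0.0, -0.0]
force: [0.1, 0.2, -0.1]
width: 0.0177
gripper_force: 32.3
```

```bash
python3 -c "
from h import *
i,s,M=snap('w3'); plan(s,M,(.6147,-.0448),.12,83.5);a,_,_=snap('s3','scene');b,_,_=snap('t3','top')
o=np.zeros((600,800,3),np.uint8);o[:384,:512]=i
o[:300,512:]=cv2.resize(a[200:330,290:400],(288,300));o[390:590,:600]=cv2.resize(b[100:170,300:410],(600,200));cv2.imwrite('pics/c3.png',o)"
```

```text
t 4.05 tcp [ 0.613  -0.0437  0.1954] yawx 83.86 tilt [ 0.  0. -1.] w 0.0176 F [-0.4 -0.5  0.7]
move [-0.0009  0.0018  0.0754] roll 0.36
t 4.1 tcp [ 0.613  -0.0438  0.1954] yawx 83.83 tilt [ 0.  0. -1.] w 0.0176 F [-0.1 -1.1 -0.7]
t 4.15 tcp [ 0.613  -0.0439  0.1954] yawx 83.8 tilt [ 0.  0. -1.] w 0.0179 F [ 0.1 -0.1 -0.8]
```

View pics/c3.png

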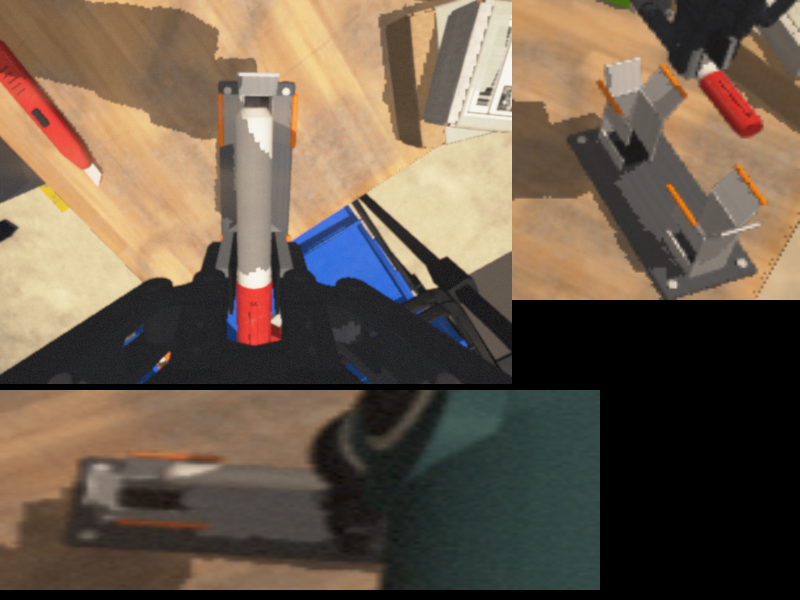

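The wrist view shows the held red marker from its white tip (255,110) to its cap, near (254,340). It sits between the rim strips at x≈221 and x≈295.5 (rows 95-147). I'll use these to check alignment.

Run:
```python
from h import *
W=load('w3');y=np.radians(83.83);ux=np.array([np.cos(y),np.sin(y),0]);uy=np.array([np.sin(y),-np.cos(y),0])
tcp=np.array([.613,-.0438,.1954])
for z in (-.006,.0,.003):
  for e in(.069,-.069): print(z,e,proj(W,tcp+e*ux+[0,0,z]).round(1))
o=np.array([.6147,-.0448,0])
for x in(-1,1):
  for l in (76,38): print('strip',x,l,proj(W,o+[0,0,.1]+l/1000*ux+x*.027*uy).round(1))
for p in((220.5,121),(295.5,121)): q=plane(W,p,.1);print(q.round(4),(q-o)@ux,(q-o)@uy)
```

```text
-0.006 0.069 [254.1 112. ]
-0.006 -0.069 [253.5 345.2]
0.0 0.069 [254.2 112.8]
0.0 -0.069 [253.5 353.2]
0.003 0.069 [254.2 113.2]
0.003 -0.069 [253.5 357.4]
strip -1 76 [220.1  96.4]
strip -1 38 [221.6 147. ]
strip 1 76 [292.4  96.6]
strip 1 38 [290.4 147.2]
[0.5938 0.0158 0.1   ] 0.05800016650713206 -0.027258410294883184
[0.6509 0.0098 0.1   ] 0.05812509724488253 0.03010960109502128
```

Request:
move_arm(increments=[{"x":-0.001,"y":0.0025,"z":0.03,"roll":0.3,"gripper":-1},{"x":-0.001,"y":0.0025,"z":0.06,"roll":0.3,"gripper":-1},{"x":-0.001,"y":0.0025,"z":0.09,"roll":0.3,"gripper":-1},{"x":-0.001,"y":0.0025,"z":0.105,"roll":0.3,"gripper":-1},{"x":-0.001,"y":0.0025,"z":0.115,"roll":0.3,"gripper":-1},{"x":-0.001,"y":0.0025,"z":0.125,"roll":0.3,"gripper":-1},{"x":-0.001,"y":0.0025,"z":0.135,"roll":0.3,"gripper":-1},{"x":-0.001,"y":0.0025,"z":0.135,"roll":0.3,"gripper":-1}])

```text
time_s: 4.95
position: [0.615, -0.045, 0.0596]
tool_rot: [0.746, 0.666, -0.0, -0.0]
force: [-0.2, 0.5, -0.6]
width: 0.0175
gripper_force: 32.3
```

Request:
move_arm(increments=[{"x":0,"y":0,"z":0.01,"roll":0,"gripper":-1},{"x":0,"y":0,"z":0.018,"roll":0,"gripper":-1},{"x":0,"y":0,"z":0.018,"roll":0,"gripper":-1},{"x":0,"y":0,"z":0.018,"roll":0,"gripper":0.1},{"x":0,"y":0,"z":0.018,"roll":0,"gripper":0.1},{"x":0,"y":0,"z":0.018,"roll":0,"gripper":0.1},{"x":0,"y":0,"z":0.018,"roll":0,"gripper":0.1},{"x":0,"y":0,"z":-0.03,"roll":0,"gripper":0.1},{"x":0,"y":0,"z":-0.08,"roll":0,"gripper":0.1},{"x":0,"y":0,"z":-0.13,"roll":0,"gripper":0.1}])

```text
time_s: 5.95
position: [0.615, -0.0452, 0.1918]
tool_rot: [0.746, 0.665, -0.0, -0.0]
force: [0.4, -0.1, 0.6]
width: 0.0467
gripper_force: 0.0
```

```bash
python3 -c "
from h import *
i,s,M=snap('w4'); plan(s,M,(.5128,.1781),.18,8.4);a,_,_=snap('s4','scene')
o=np.zeros((600,800,3),np.uint8);o[:384,:512]=i
o[:300,512:]=cv2.resize(a[200:330,290:400],(288,300));cv2.imwrite('pics/c4.png',o)"
```

```text
t 6.0 tcp [ 0.62   -0.0461  0.201 ] yawx 83.4 tilt [ 0.002  0.013 -1.   ] w 0.0473 F [ 3.3 -1.1  5. ]
move [ 0.2104 -0.1325  0.0197] roll 75.0
t 6.05 tcp [ 0.6199 -0.046   0.198 ] yawx 83.42 tilt [ 0.002  0.014 -1.   ] w 0.047 F [ 0.4  0.2 -1.6]
```

View pics/c4.png

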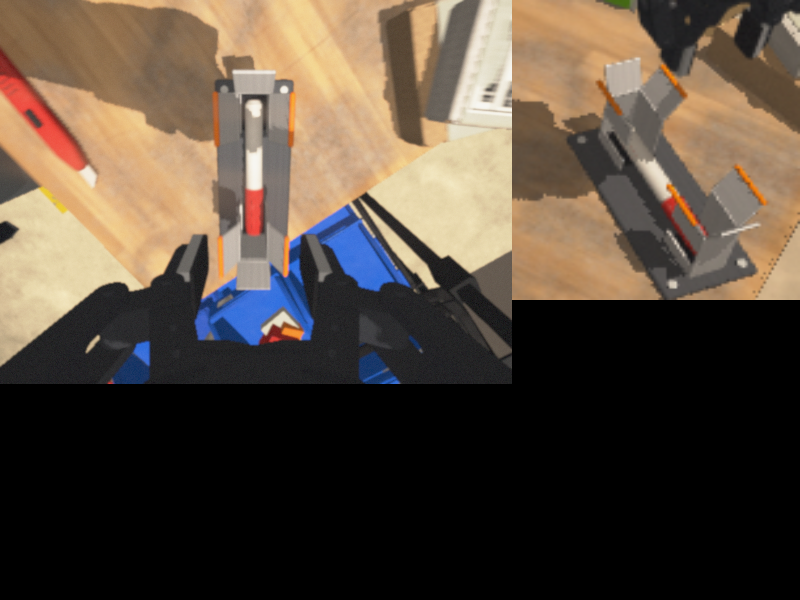

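Red lies in the slot at (255,101)-(254,236) in the wrist view. It is level and released, seen in both views. Going to blue.

Request:
move_arm(increments=[{"x":0.02,"y":-0.012,"z":0.0,"roll":-8,"gripper":0.2},{"x":0.044,"y":-0.026,"z":0.0,"roll":-16,"gripper":0.2},{"x":0.068,"y":-0.04,"z":0.0,"roll":-24,"gripper":0.2},{"x":0.092,"y":-0.055,"z":0.0,"roll":-32,"gripper":0.2},{"x":0.116,"y":-0.07,"z":0.0,"roll":-40,"gripper":0.2},{"x":0.14,"y":-0.085,"z":0.0,"roll":-48,"gripper":0.2},{"x":0.164,"y":-0.1,"z":0.0,"roll":-56,"gripper":0.2},{"x":0.188,"y":-0.114,"z":0.0,"roll":-64,"gripper":0.2},{"x":0.202,"y":-0.122,"z":0.0,"roll":-72,"gripper":0.2},{"x":0.21,"y":-0.127,"z":0.0,"roll":-80,"gripper":0.2}])

```text
time_s: 7.05
position: [0.5122, 0.1799, 0.1901]
tool_rot: [0.14, 0.99, 0.0, -0.0]
force: [0.9, -0.1, -0.6]
width: 0.0511
gripper_force: 0.0
```

Request:
move_arm(increments=[{"x":0,"y":0,"z":0.005,"roll":-8,"gripper":0.2},{"x":0,"y":0,"z":0.01,"roll":-16,"gripper":0.2},{"x":0,"y":0,"z":0.01,"roll":-25,"gripper":0.2},{"x":0,"y":0,"z":0.01,"roll":-25,"gripper":0.2},{"x":0,"y":0,"z":0.01,"roll":-25,"gripper":0.2},{"x":0,"y":0,"z":0.01,"roll":-25,"gripper":0.2}])

```text
time_s: 7.65
position: [0.5133, 0.1779, 0.1803]
tool_rot: [-0.072, 0.997, 0.0, 0.0]
force: [0.4, -0.8, -0.7]
width: 0.0511
gripper_force: 0.0
```

```bash
python3 -c "
from h import *
i,s,M=snap('w5')
r=seg(i,'blue',(190,60,320,260));print(r)
W=load('w5');bx=cv2.boxPoints(r[0]);bx=bx[np.argsort(bx[:,1])];e=[plane(W,bx[:2].mean(0),.011),plane(W,bx[2:].mean(0),.011)];c=(e[0]+e[1])/2;d=e[0]-e[1]
yaw=np.degrees(np.arctan2(d[1],d[0]));print(c,np.linalg.norm(d),yaw%180);plan(s,M,c,.004,yaw)
print(tri([(W,r[1]),(load('top0'),(258.2,165.9))]))"
```

```text
t 7.7 tcp [0.5133 0.178  0.1803] yawx -171.67 tilt [-0. -0. -1.] w 0.0513 F [ 0.4 -0.2 -0.4]
(((253.5002899169922, 165.98782348632812), (15.970858573913574, 130.15640258789062), 1.3971812725067139), array([253.35753, 210.2584 ], dtype=float32), array([253.6447, 145.369 ], dtype=float32))
[0.51404654 0.17817695 0.011     ] 0.14026550800465779 6.977126589399319
move [-8.000e-04  1.000e-04  1.763e-01] roll 1.35
(array([0.55540744, 0.18409414, 0.01947416]), [np.float64(0.00011653023467655355), np.float64(0.000116530234676535)])
```

View pics/w5.png

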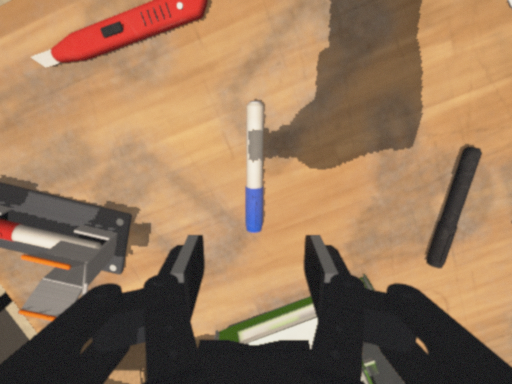

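The blue marker is at (256,100)-(254,232), centred between the fingers, and red is visible in the slot at the left. Grasping blue, then lifting.

Request:
move_arm(increments=[{"x":-0.001,"y":0,"z":0.05,"roll":0.3,"gripper":0.2},{"x":-0.001,"y":0,"z":0.1,"roll":0.3,"gripper":0.2},{"x":-0.001,"y":0,"z":0.14,"roll":0.3,"gripper":0.2},{"x":-0.001,"y":0,"z":0.165,"roll":0.3,"gripper":0.2},{"x":-0.001,"y":0,"z":0.174,"roll":0.3,"gripper":0.2},{"x":-0.001,"y":0,"z":0.174,"roll":0.3,"gripper":-1},{"x":-0.001,"y":0,"z":0.174,"roll":0.3,"gripper":-1},{"x":-0.001,"y":0,"z":0.174,"roll":0.3,"gripper":-1},{"x":-0.001,"y":0,"z":0.174,"roll":0.3,"gripper":-1},{"x":-0.001,"y":0,"z":0.174,"roll":0.3,"gripper":-1}])

```text
time_s: 8.7
position: [0.5153, 0.1786, 0.0079]
tool_rot: [-0.071, 0.997, 0.0, 0.001]
force: [-0.7, -0.8, 7.7]
width: 0.0171
gripper_force: 32.8
```

Request:
move_arm(increments=[{"x":0,"y":0,"z":-0.05,"roll":0,"gripper":-1},{"x":0,"y":0,"z":-0.1,"roll":0,"gripper":-1},{"x":0,"y":0,"z":-0.15,"roll":0,"gripper":-1},{"x":0,"y":0,"z":-0.19,"roll":0,"gripper":-1},{"x":0,"y":0,"z":-0.19,"roll":0,"gripper":-1},{"x":0,"y":0,"z":-0.19,"roll":0,"gripper":-1}])

```text
time_s: 9.3
position: [0.5146, 0.1783, 0.1977]
tool_rot: [-0.071, 0.997, 0.001, 0.001]
force: [0.2, -0.2, -0.4]
width: 0.0173
gripper_force: 32.0
```

```bash
python3 -c "
from h import *
i,s,M=snap('w6');plan(s,M,(.6153,-.045),.195,83.5)"
```

```text
t 9.35 tcp [0.5137 0.1779 0.1962] yawx -171.86 tilt [ 0.  0. -1.] w 0.0175 F [ 0.3  0.3 -0.4]
move [-0.069  -0.2351  0.0012] roll -75.36
```

Request:
move_arm(increments=[{"x":-0.005,"y":-0.02,"z":0,"roll":8,"gripper":-1},{"x":-0.012,"y":-0.044,"z":0,"roll":16,"gripper":-1},{"x":-0.02,"y":-0.068,"z":0,"roll":24,"gripper":-1},{"x":-0.027,"y":-0.092,"z":0,"roll":32,"gripper":-1},{"x":-0.034,"y":-0.116,"z":0,"roll":40,"gripper":-1},{"x":-0.041,"y":-0.14,"z":0,"roll":48,"gripper":-1},{"x":-0.048,"y":-0.164,"z":0,"roll":56,"gripper":-1},{"x":-0.055,"y":-0.188,"z":0,"roll":64,"gripper":-1},{"x":-0.062,"y":-0.212,"z":0,"roll":72,"gripper":-1},{"x":-0.069,"y":-0.235,"z":0,"roll":80,"gripper":-1}])

```text
time_s: 10.35
position: [0.6149, -0.0458, 0.1941]
tool_rot: [0.589, 0.808, -0.001, -0.001]
force: [-0.4, -0.2, -0.4]
width: 0.0175
gripper_force: 32.0
```

Request:
move_arm(increments=[{"x":0,"y":0,"z":0,"roll":8,"gripper":-1},{"x":0,"y":0,"z":0,"roll":16,"gripper":-1},{"x":0,"y":0,"z":0,"roll":24.6,"gripper":-1},{"x":0,"y":0,"z":0,"roll":24.6,"gripper":-1},{"x":0,"y":0,"z":0,"roll":24.6,"gripper":-1},{"x":0,"y":0,"z":0,"roll":24.6,"gripper":-1}])

```text
time_s: 10.95
position: [0.6154, -0.0446, 0.1955]
tool_rot: [0.745, 0.667, -0.001, -0.0]
force: [0.3, 1.3, 0.3]
width: 0.0176
gripper_force: 32.0
```

```bash
python3 -c "
from h import *
i,s,M=snap('w7');plan(s,M,(.6153,-.045),.06,83.5)"
```

```text
t 11.0 tcp [ 0.6155 -0.0447  0.1958] yawx 83.65 tilt [-0.    -0.001 -1.   ] w 0.017 F [ 0.1 -0.1 -0.4]
move [-4.000e-04 -1.000e-04  1.358e-01] roll 0.15
```

View pics/w7.png

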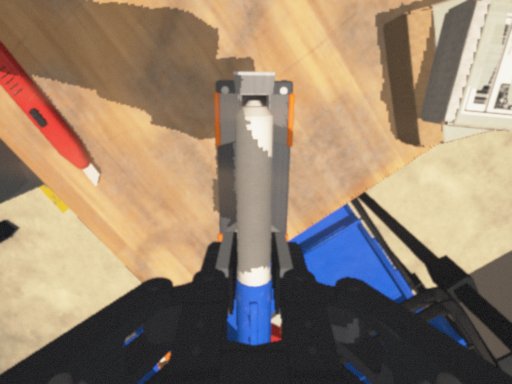

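The blue marker, tip at (255,107), is centred between the rim strips at x≈217 and x≈292. Lowering it, then releasing.

Request:
move_arm(increments=[{"x":-0.001,"y":0,"z":0.04,"roll":0.2,"gripper":-1},{"x":-0.001,"y":0,"z":0.08,"roll":0.2,"gripper":-1},{"x":-0.001,"y":0,"z":0.1,"roll":0.2,"gripper":-1},{"x":-0.001,"y":0,"z":0.11,"roll":0.2,"gripper":-1},{"x":-0.001,"y":0,"z":0.12,"roll":0.2,"gripper":-1},{"x":-0.001,"y":0,"z":0.13,"roll":0.2,"gripper":-1},{"x":-0.001,"y":0,"z":0.138,"roll":0.2,"gripper":-1},{"x":-0.001,"y":0,"z":0.138,"roll":0.2,"gripper":-1}])

```text
time_s: 11.8
position: [0.6153, -0.0456, 0.0577]
tool_rot: [0.747, 0.665, -0.0, -0.0]
force: [-0.1, 0.4, -0.3]
width: 0.0173
gripper_force: 32.0
```

Request:
move_arm(increments=[{"x":0,"y":0,"z":0.004,"roll":0,"gripper":-1},{"x":0,"y":0,"z":0.004,"roll":0,"gripper":-1},{"x":0,"y":0,"z":0.004,"roll":0,"gripper":0.1},{"x":0,"y":0,"z":0.004,"roll":0,"gripper":0.1},{"x":0,"y":0,"z":0.004,"roll":0,"gripper":0.1},{"x":0,"y":0,"z":0.004,"roll":0,"gripper":0.1},{"x":0,"y":0,"z":-0.03,"roll":0,"gripper":0.1},{"x":0,"y":0,"z":-0.07,"roll":0,"gripper":0.1},{"x":0,"y":0,"z":-0.11,"roll":0,"gripper":0.1},{"x":0,"y":0,"z":-0.14,"roll":0,"gripper":0.1}])

```text
time_s: 12.8
position: [0.6163, -0.0459, 0.201]
tool_rot: [0.747, 0.665, 0.001, 0.001]
force: [-0.1, -0.2, -0.3]
width: 0.0469
gripper_force: 0.0
```

Request:
move_arm(increments=[{"x":0,"y":0,"z":0,"roll":0,"gripper":0.1},{"x":0,"y":0,"z":0,"roll":0,"gripper":0.1},{"x":0,"y":0,"z":0,"roll":0,"gripper":0.1},{"x":0,"y":0,"z":0,"roll":0,"gripper":0.1}])

```text
time_s: 13.2
position: [0.6148, -0.0456, 0.1967]
tool_rot: [0.747, 0.665, -0.001, -0.001]
force: [-0.6, -0.9, -0.5]
width: 0.0468
gripper_force: 0.0
```

```bash
python3 -c "
from h import *
i,s,M=snap('w8');a,_,_=snap('s8','scene')
o=np.zeros((600,800,3),np.uint8);o[:384,:512]=i
o[:300,512:]=cv2.resize(a[200:330,290:400],(288,300));cv2.imwrite('pics/c8.png',o)
o=np.array([.6153,-.045,0]);u=np.array([np.cos(np.radians(83.5)),np.sin(np.radians(83.5)),0])
for z in(.0275,.0465):
  for e in(.069,-.069):print(z,proj(load('w8'),o+e*u+[0,0,z]))"
```

```text
t 13.25 tcp [ 0.6149 -0.0457  0.1969] yawx 83.34 tilt [-0.001 -0.002 -1.   ] w 0.0464 F [ 0.2  0.2 -0.4]
t 13.3 tcp [ 0.6151 -0.0457  0.197 ] yawx 83.34 tilt [-0.001 -0.002 -1.   ] w 0.0467 F [ 1.4 -0.2  0.9]
0.0275 [254.32248838 101.3475315 ]
0.0275 [254.44563858 229.6044991 ]
0.0465 [254.32749575 101.88134484]
0.0465 [254.45690868 237.2623372 ]
```

View pics/c8.png

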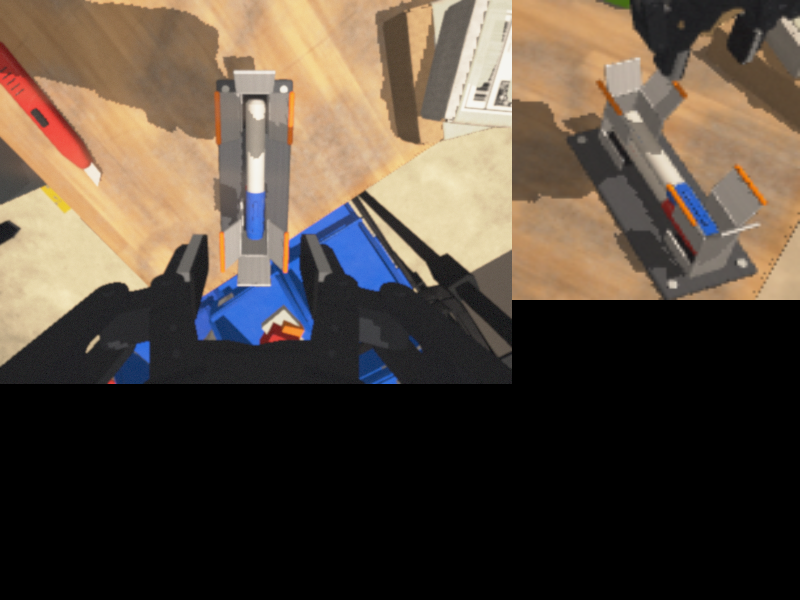

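Blue lies at (256,100)-(255,238), matching the prediction for the second layer (rows 102-237). The scene crop shows red beneath it, so I'm handing in.

```bash
python3 -c "
from station import ticket
print(ticket.finish_job())"
```

```text
the job is handed in; nothing more can be done
None
```

The dispenser is loaded with the red marker flat at the bottom and the blue one flat on top, both released. The arm never went near the black marker or the red cutter. I handed the job in at about 13 s, and no verdict came back.

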